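Park the hand guard on the vegetable slicer

TASK

Put the slicer away safely: take the larger of the two round hand guards by its knob, bring its brim into the slicer's side rails from the open, flared end and slide it along under the rails all the way to the stop, so that it covers the blade; then let go. Leave the smaller guard where it is.

Things in the scene. Friction and masses are not known exactly. Their poses are not given: they have to be found in the camera images.
- slicer: Flat white vegetable slicer, fixed, 295 long (x), 130 wide (y), 35 high. Origin: centre of underside, z up. x runs along the track from the open end (-x, to the robot's left) to the closed end. Deck, top z = 12, from x = -150 to 145. Rails x = -70 to 130: inner walls y = ±52, lips z = 30 to 35 overhang inwards to y = ±40. Stop wall's face at x = 115; blade flush in the deck near x = 67.
- track_entry (a point): Point on the slicer's deck (z = 12) midway between the rails where they begin, at the slicer's x = -70, y = 0; axes as the slicer's. A brim gets under the lips only here, moving along +x; clear height under them 18. Ahead of it two guide walls 31 high, without lips, narrow from y = ±67 (35 before this point) to ±52; before those the deck is open, 45 long, 160 wide.
- guard: Larger hand guard, loose, grey plastic, 0.08 to 0.17 kg, hat-shaped, round about its z: brim 96 in diameter, 7 thick; crown 62 in diameter up to z = 32; upright knob 32 in diameter, straight sides, z = 36 to 70. Origin: centre of the brim's underside. Stands left of the slicer. When home against the stop its origin is at the slicer's x = 67, y = 0 (play 4 either side), z = 12.
- small_guard: Smaller hand guard, loose, same form, height and material: brim 68 in diameter, crown 50, knob 28. Too small to be held by these rails. Origin: centre of the underside. Stands near the larger one; which of the two is nearer the robot changes.

How it is judged:
By the outcome, as a careful person would: the job done as asked, in the order asked, and still so for the second after the job is handed in, with the robot touching nothing.
It also fails if it takes over 40 s, if anything falls off the work surface, if the arm or the gripper's body presses on something with over 40 N, if the wrist force passes 120 N, or if a joint passes its speed limit or range.

ROBOT

A 6-joint arm with a two-finger parallel gripper is mounted at the origin on a cart in front of the work surface, level with it; the furniture and walls round the work are solid. World frame = base frame: x ahead of the robot, y to its left, z up, the work surface at z = 0. Lengths are in mm, angles in rad, forces in N, time in s.
With the tool pointing down it reaches from about 275 to 750 mm from the base axis. Payload 10.2 kg.
Tool frame: the origin (TCP) lies midway between the tips of the shut fingers; the grasp point (between the pads) lies 19 mm behind it; y points along the fingers, z is the direction in which the jaws open and shut, and the axes are right-handed (so a half turn about y gives the same grasp; the last joint's range is limited). The gripper opens to 85 mm and grips with 20 to 120 N. Pads are 22 mm wide; open, the fingers measure 114 mm over their backs; the gripper's body (76 mm by 85 mm) begins 54 mm behind the grasp point. The pads swing forward as they close: fully open they stand 13 mm farther back than shut.
Start: joints at [-1.387, 0.313, 1.498, -0, 1.331, -0.223], TCP at [207.716, -482.167, 231.294] pointing down, gripper open.
Joint ranges: [-2.94, 2.94], [-0.97, 2.17], [0.19, 2.56], [-1.23, 4.37], [0.02, 3.11], [-2.88, 2.88]. Speed limits (rad/s): [2.39, 2.39, 3.01, 3.14, 3.14, 3.14].

INTERFACE

Orientations are given as a unit quaternion [w, x, y, z].
In Python, from rig import ctrl gives the robot as it stands.
- The arm moves only by the shell command python3 -m inch 'ROWS' [OPENING] [FORCE]. ROWS is JSON, one flat list of numbers, 6 for each row, row after row: the shift along the tool's x, y, z in cm, then the turn, a rotation vector about the tool's x, y, z in rad. A call has 1 to 8 rows; each row is the pose to reach, as a shift and turn from the pose commanded when the call began, along the tool's axes at that moment; what a row does not reach only later rows make up. A row lasts 1/12 s, in which the tool goes at most 41.7 mm and 7.16 degrees, less where a joint would pass 70% of its speed; a pose out of reach is approached as far as the arm can. A call with a gripper value outside its range is refused whole. OPENING is the gripper command: -1 is fully open, 1 is shut, values between are in proportion, set as the call begins (- or left out, the last holds). The fingers move at their own pace and stop on an object; FORCE is the grip in N (left out, the last holds). Time passes only in rows, so rows that repeat a pose let the fingers close. It gives the time, the measured TCP pose, the force and the opening at its end, in the units of the state.
- ctrl.sense(): the state, without advancing time (a new reading comes with each control period).
- ctrl.capture(name): name is "scene" or "top"; returns the picture (384x512x3 uint8, red, green, blue); there is no depth.
- ctrl.get_calibration(name): a dict with "fx", "fy", "cx", "cy" (pixels), "world_to_cam" (4x4, takes a point from world to camera coordinates). Camera axes: x right, y down, z forward; pixel columns grow to the right and rows downward; lengths in mm; the calibration is good to about 2 mm. A picture is of the moment at which its call begins. get_calibration takes no time and is no camera call.
- ctrl.finish_job(): hands the job in, once; it reports no verdict.
Trained networks look in the newest picture that a camera, given by its name, has taken for a name from the list of things; names that differ only in an ending like _2 or _b are one class to them, and where a whole thing is asked for, a point or a joint stands for the part that bears it (a point fixed in the world has none). Each returns a list of dicts, best first, with "score" (0 to 1); they miss things now and then, are a little off and sometimes report something else, mostly with a low value. They report only what shows in the picture. A call takes as long as a camera call.
- ctrl.search_frame(thing, camera): "uv" ([column, row] in pixels, amid what is visible of it).
The state is a dict: "time_s": time; "joints": joint angles; "dq": joint speeds; "tau": joint torques, N m; "eef_pos": TCP position; "ee_rot": TCP orientation; "force": force on the tool from outside, world axes, zero at the start; "wrist_torque": the same for the moment, N m; "grip_width": opening from 0.0 (shut) to 1.0 (fully open).
Only numpy, scipy, OpenCV 4.12 (cv2) and the standard library are available. Lean on these libraries where they do the work, as an engineer would, in place of code of your own. Each camera call takes 0.05 s, during which the arm holds its last target.

## Working session

There is one attempt and no reset: what is moved stays moved. The work goes in short steps, Python scripts to look and compute and a shell command to move; the robot and the scene stay as the last step left them, time stands still between calls to the robot, and variables do not carry over. Pictures are saved under pics/ and viewed, and the job is handed in when it is done.

```bash
mkdir -p pics; ls; python3 - <<'E'
from rig import ctrl
import cv2,numpy as np
np.set_printoptions(suppress=True,precision=4)
for n in("scene","top"):
    im=ctrl.capture(n); cv2.imwrite(f"pics/{n}0.png",im[:,:,::-1])
    c=ctrl.get_calibration(n); print(n,c['fx'],c['fy'],c['cx'],c['cy']);print(np.array(c['world_to_cam']))
    for t in("slicer","guard","small_guard","track_entry"):
        print(t,[(np.round(d['uv'],1),round(d['score'],2)) for d in ctrl.search_frame(t,n)[:4]])
print(ctrl.sense())
E
```

```text
pics
scene 412.9942953681182 412.9942953681182 251.46590585116002 187.5167366229787
[[ -0.8378  -0.546    0.0007 432.0438]
 [ -0.357    0.5468  -0.7573 200.1629]
 [  0.4131  -0.6348  -0.653  710.3752]
 [  0.       0.       0.       1.    ]]
slicer [(array([271.6, 156.8]), 0.89)]
guard [(array([178.1, 225.1]), 0.64)]
small_guard [(array([244.5, 266.3]), 0.92)]
track_entry [(array([274.6, 157.9]), 0.63)]
top 443.74766514290616 443.74766514290616 259.1395786564948 202.91911494484276
[[ -0.0287  -0.9996   0.0041  22.5057]
 [ -0.9912   0.0279  -0.1292 490.5799]
 [  0.129   -0.0078  -0.9916 914.6757]
 [  0.       0.       0.       1.    ]]
slicer [(array([328.8, 177.2]), 0.85)]
guard [(array([185.9, 161.4]), 0.9)]
small_guard [(array([182. , 246.5]), 0.91)]
track_entry [(array([328.3, 179.2]), 0.68)]
{'time_s': 0.5, 'joints': array([-1.3874,  0.3129,  1.4978,  0.    ,  1.331 , -0.2234]), 'dq': array([-0.0013, -0.0018, -0.003 , -0.0019, -0.0002,  0.0005]), 'tau': array([ -0.0015, -41.1933, -25.9767,  -0.0002,   0.0008,  -0.    ]), 'eef_pos': array([ 207.7123, -482.1408,  231.2812]), 'ee_rot': array([ 0.1428, -0.1428,  0.6926, -0.6925]), 'force': array([ 0.8847, -0.8673,  0.4081]), 'wrist_torque': array([-0.0161,  0.0093,  0.0343]), 'grip_width': 0.9952586478806552}
```

View pics/top0.png

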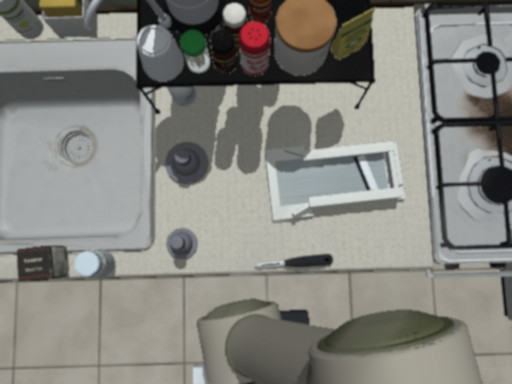

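View pics/scene0.png

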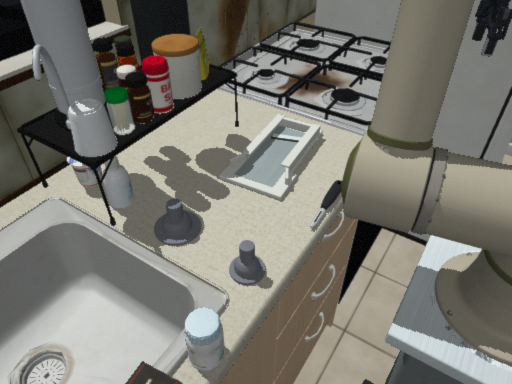

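The top view shows the large guard at about (187,162), the small one at (181,243), and the slicer around (335,180), slightly rotated. There is a rack behind them and a knife in front. Next I'll zoom in to measure.

```bash
cat > h.py <<'E'
import numpy as np,cv2
from rig import ctrl
def cal(n):
    c=ctrl.get_calibration(n);K=np.array([[c['fx'],0,c['cx']],[0,c['fy'],c['cy']],[0,0,1]]);return K,np.array(c['world_to_cam'])
def proj(n,P):
    K,T=cal(n);P=np.atleast_2d(P).astype(float);q=P@T[:3,:3].T+T[:3,3];q=q@K.T;return q[:,:2]/q[:,2:]
def back(n,uv,z):
    K,T=cal(n);d=T[:3,:3].T@np.linalg.inv(K)@np.array([uv[0],uv[1],1.]);o=-T[:3,:3].T@T[:3,3]
    return o+d*(z-o[2])/d[2]
def circ(c,r,z,n=60):
    a=np.linspace(0,2*np.pi,n);return np.c_[c[0]+r*np.cos(a),c[1]+r*np.sin(a),0*a+z]
def slic(p,pts): # p=x,y,yaw
    pts=np.atleast_2d(pts);c,s=np.cos(p[2]),np.sin(p[2])
    return np.c_[p[0]+c*pts[:,0]-s*pts[:,1],p[1]+s*pts[:,0]+c*pts[:,1],pts[:,2]]
E
python3 - <<'E'
from h import *
a=cv2.imread('pics/top0.png')[130:270,140:420];cv2.imwrite('pics/topz.png',cv2.resize(a,None,fx=2.85,fy=2.85,interpolation=cv2.INTER_CUBIC))
a=cv2.imread('pics/scene0.png')[100:300,130:350];cv2.imwrite('pics/scz.png',cv2.resize(a,None,fx=3,fy=3,interpolation=cv2.INTER_CUBIC))
print(back('top',(187,162),3),back('top',(181,243),3),back('top',(335,180),30))
print('knobs',back('top',(182,157),70),back('top',(180,239),70))
E
```

```text
[590.99786983 166.03151477   3.        ] [411.82320278 180.42893363   3.        ] [ 536.39318168 -156.14941234   30.        ]
knobs [586.48041195 165.90240429  70.        ] [416.97539752 171.00547142  70.        ]
```

View pics/topz.png

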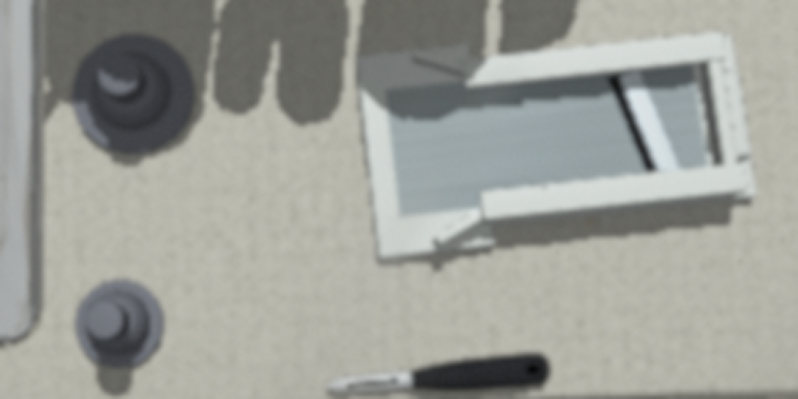

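View pics/scz.png

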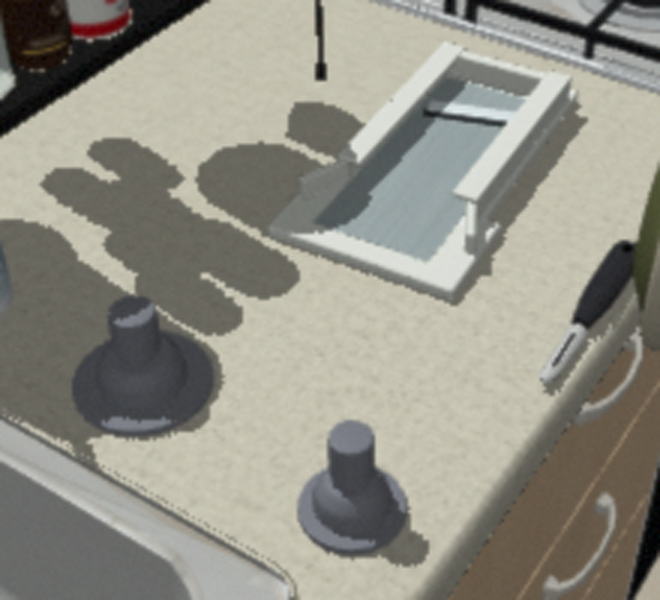

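```bash
cat > fit.py <<'E'
from h import *
from scipy.optimize import least_squares
obs=[('top',(-150,80,12),(360,60)),('top',(-150,-80,12),(381,256)),('top',(-70,40,35),(468,85)),('top',(-70,-40,35),(482,192)),('top',(-70,-65,35),(484,217)),
('scene',(-150,80,12),(270,228)),('scene',(-150,-80,12),(452,292)),('scene',(-70,-40,35),(456,191))]
def pix(n,z): return (np.array(z)/2.85+[140,130]) if n=='top' else np.array(z)/3+[130,100]
def res(p): return np.concatenate([proj(n,slic(p,P))[0]-pix(n,z) for n,P,z in obs])
r=least_squares(res,[536,-156,-1.5],loss='soft_l1')
print(r.x,np.round(r.fun.reshape(-1,2),1))
np.save('slicer.npy',r.x)
def box(p,x0,x1,y0,y1,z): return slic(p,[(x0,y0,z),(x1,y0,z),(x1,y1,z),(x0,y1,z),(x0,y0,z)])
import sys
# guards: fit by hand-given
G=[(591,166,1),(412,180,0)]
if len(sys.argv)>1: G=eval(sys.argv[1])
for n,f,o,s in(('top','pics/topz.png',(140,130),2.85),('scene','pics/scz.png',(130,100),3)):
    im=cv2.imread(f)
    def dr(P,c): cv2.polylines(im,[np.round((proj(n,P)-o)*s).astype(int)],False,c,1)
    p=r.x
    dr(box(p,-150,-105,-80,80,12),(0,0,255));dr(box(p,-70,130,40,65,35),(255,0,0));dr(box(p,-70,130,-65,-40,35),(255,0,0));dr(slic(p,[(115,-52,12),(115,52,12)]),(0,255,0));dr(slic(p,[(145,-65,35),(145,65,35)]),(0,0,255))
    for x,y,b in G:
        dr(circ((x,y),48 if b else 34,3.5),(0,0,255));dr(circ((x,y),16 if b else 14,70),(0,255,0))
    cv2.imwrite(f'pics/ov_{n}{sys.argv[2] if len(sys.argv)>2 else ""}.png',im)
print('entry',slic(r.x,[-70,0,12]),'home',slic(r.x,[67,0,12]))
E
python3 fit.py
```

```text
[ 544.65698754 -164.34638411   -1.48960378] [[-1.1 -1.5]
 [-0.3  1.4]
 [ 0.1  1.2]
 [-0.2  0.2]
 [ 0.6  3. ]
 [-1.3 -2.3]
 [ 0.2 -1.7]
 [-1.4 -1.2]]
entry [[538.97975188 -94.5769854   12.        ]] home [[ 550.0909131  -231.12566572   12.        ]]
```

View pics/ov_top.png

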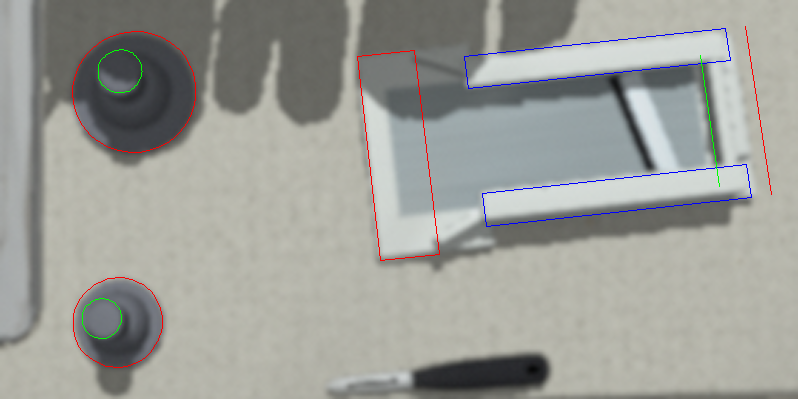

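View pics/ov_scene.png

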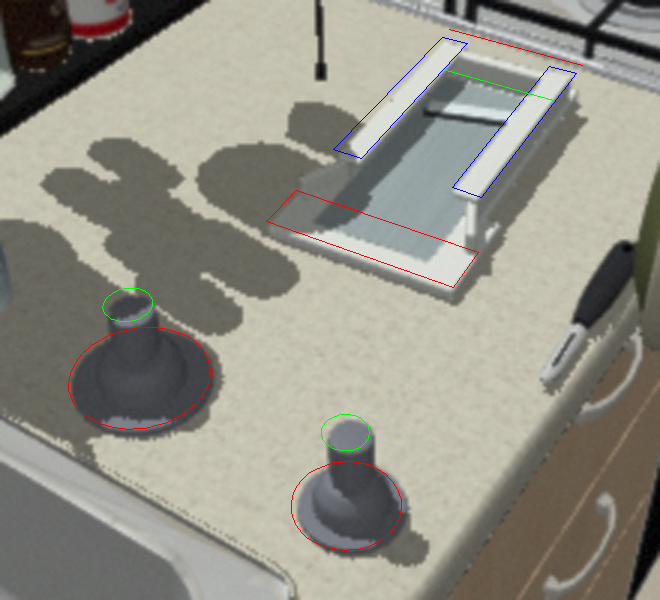

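```bash
cat > plan.py <<'E'
from h import *
import sys
from scipy.spatial.transform import Rotation as R
np.set_printoptions(suppress=True,precision=4)
def plan(pos,jaw=None,verbose=True):
    s=ctrl.sense();q=s['ee_rot'];Rc=R.from_quat([q[1],q[2],q[3],q[0]]);M=Rc.as_matrix()
    d=M.T@(np.array(pos,float)-s['eef_pos'])/10
    if jaw is None: rv=np.zeros(3)
    else:
        best=None
        for sg in(1,-1):
            j=sg*np.array([np.cos(jaw),np.sin(jaw),0]);y=np.array([0,0,-1.]);x=np.cross(y,j)
            rv=(Rc.inv()*R.from_matrix(np.c_[x,y,j])).as_rotvec()
            print('  opt',sg,rv)
            if best is None or np.linalg.norm(rv)<np.linalg.norm(best):best=rv
        rv=best
    print('pos',s['eef_pos'],'axes x',M[:,0],'z',M[:,2]);print('shift cm',d,'rot',rv,'j',s['joints'],'t',s['time_s'],'w',s['grip_width'],'F',s['force'])
if __name__=='__main__':plan(eval(sys.argv[1]),eval(sys.argv[2]) if len(sys.argv)>2 else None)
E
python3 plan.py '(591,166,200)' '-1.4896'
python3 - <<'E'
from h import *
from scipy.optimize import least_squares
for a,b in(((138,84),(107,157)),((372,81),(237,72))):
    r=least_squares(lambda P:np.concatenate([proj('top',P)[0]-a,proj('scene',P)[0]-b]),[700,0,150]);print(r.x,r.fun)
E
```

```text
opt 1 [ 0.0001  0.3256 -0.    ]
  opt -1 [-0.     -2.816  -0.0001]
pos [ 207.7123 -482.1408  231.2812] axes x [-0.9184 -0.3957 -0.    ] z [ 0.3957 -0.9184 -0.0001]
shift cm [-60.8459   3.1322 -44.3589] rot [ 0.0001  0.3256 -0.    ] j [-1.3874  0.3129  1.4978  0.      1.331  -0.2234] t 0.5 w 0.9952586478806552 F [ 0.8847 -0.8673  0.4081]
[693.06745799 222.38207344 174.73570564] [ 3.95276831  5.041033   -5.87711271 -1.78680054]
[ 701.29684597 -213.36622666  160.9862893 ] [ 0.44503106  0.75563442 -1.12360272 -0.23228127]
```

```bash
python3 -m inch '[-6,0,-4,0,0.1,0,-12,0,-8,0,0.2,0,-18,0,-13,0,0.3256,0,-26,0,-19,0,0.3256,0,-26,0,-19,0,0.3256,0,-26,0,-19,0,0.3256,0,-26,0,-19,0,0.3256,0,-26,0,-19,0,0.3256,0]' -1; python3 plan.py '(591,166,150)' '-1.4896'
```

```text
time_s: 1.17
eef_pos: [372.1, -202.3, 231.6]
ee_rot: [-0.029, 0.029, -0.706, 0.707]
force: [0.5, -1.4, 0.0]
grip_width: 1.0
  opt 1 [-0.0002  0.0008 -0.0006]
  opt -1 [-0.001  -3.1408  0.0003]
pos [ 372.1021 -202.2802  231.5723] axes x [-0.9966 -0.0819 -0.0006] z [ 0.0819 -0.9966  0.0002]
shift cm [-24.8267   8.1652 -34.9138] rot [-0.0002  0.0008 -0.0006] j [-0.7763  0.0858  1.7768  0.0003  1.2784  0.7124] t 1.1667 w 0.9995866109204757 F [ 0.5235 -1.417   0.0029]
```

```bash
python3 -m inch '[-18,2,-25,0,0,0,-18,2,-25,0,0,0,-18,2,-25,0,0,0,-18,2,-25,0,0,0,-18,2,-25,0,0,0,-18,2,-25,0,0,0,-18,2,-25,0,0,0,-18,2,-25,0,0,0]' && python3 plan.py '(591,166,110)' '-1.4896'
```

```text
time_s: 1.83
eef_pos: [531.7, 63.0, 210.8]
ee_rot: [0.03, -0.03, 0.707, -0.706]
force: [0.4, -0.9, 1.0]
grip_width: 1.002
  opt 1 [ 0.0009  0.0031 -0.0001]
  opt -1 [-0.0002 -3.1385 -0.0014]
pos [531.6595  62.9635 210.7505] axes x [-0.9964 -0.0842 -0.0002] z [ 0.0842 -0.9964 -0.0009]
shift cm [-6.779  10.0845 -9.7587] rot [ 0.0009  0.0031 -0.0001] j [-0.1015  0.3519  1.4987  0.0009  1.291   1.3847] t 1.8333 w 1.0020224434256506 F [ 0.3841 -0.9479  1.019 ]
```

```bash
python3 -m inch '[-3,2,-4,0,0,0,-6.8,4,-9.8,0,0,0,-6.8,5,-9.8,0,0,0,-6.8,8,-9.8,0,0,0,-6.8,10,-9.8,0,0,0,-6.8,10,-9.8,0,0,0,-6.8,10,-9.8,0,0,0]' && python3 plan.py '(591,166,37)' '-1.4896'; python3 - <<'E'
from h import *
im=ctrl.capture('scene');cv2.imwrite('pics/s1.png',im[:,:,::-1])
im2=ctrl.capture('top');cv2.imwrite('pics/t1.png',im2[:,:,::-1])
a=np.hstack([cv2.resize(im[120:300,90:290],None,fx=2,fy=2),cv2.resize(im2[90:270,110:310],None,fx=2,fy=2)])
cv2.imwrite('pics/c1.png',a[:,:,::-1])
E
```

```text
time_s: 2.42
eef_pos: [590.1, 162.1, 111.1]
ee_rot: [-0.028, 0.029, -0.706, 0.707]
force: [-0.1, 0.7, -0.1]
grip_width: 0.997
  opt 1 [-0.     -0.      0.0014]
  opt -1 [-0.0022  3.1416 -0.    ]
pos [590.0669 162.0909 111.1361] axes x [-0.9967 -0.0811  0.0014] z [ 0.0811 -0.9967  0.    ]
shift cm [-0.1352  7.4134 -0.3822] rot [-0.     -0.      0.0014] j [ 0.0769  0.6118  1.3688 -0.      1.1624  1.5665] t 2.4167 w 0.9973179390256747 F [-0.0989  0.7254 -0.0841]
```

View pics/c1.png

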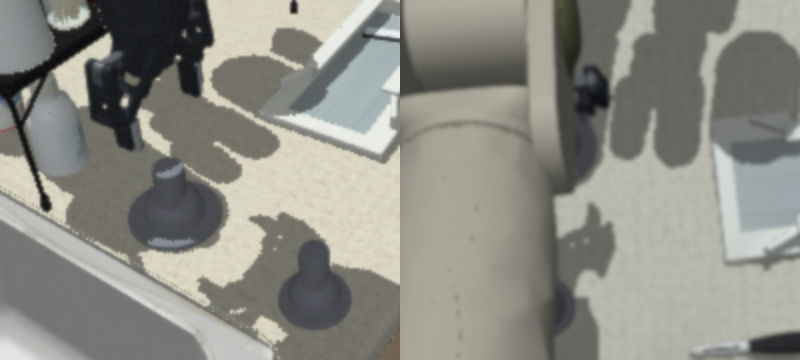

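```bash
python3 - <<'E'
from h import *
for P in((590,162,124),(586,204.5,124),(594,119.5,124),(591,166,70),(412,180,70)):print(P,(proj('scene',P)[0]-[90,120])*2)
E
```

```text
(590, 162, 124) [161.4248316  118.10153838]
(586, 204.5, 124) [133.0804963  144.91942648]
(594, 119.5, 124) [187.73771449  93.20570146]
(591, 166, 70) [164.93939582 162.72608842]
(412, 180, 70) [309.91597138 247.93083533]
```

```bash
python3 -m inch '[-0.1,2.5,-0.4,0,0,0,-0.1,5,-0.4,0,0,0,-0.1,6.5,-0.4,0,0,0,-0.1,7.4,-0.4,0,0,0,-0.1,7.4,-0.4,0,0,0]' && python3 -m inch '[0,0,0,0,0,0,0,0,0,0,0,0,0,0,0,0,0,0,0,0,0,0,0,0,0,0,0,0,0,0,0,0,0,0,0,0]' 1 40 && python3 plan.py '(591,166,37)' '-1.4896'
```

```text
time_s: 2.93
eef_pos: [590.9, 165.9, 37.1]
ee_rot: [-0.028, 0.029, -0.707, 0.707]
force: [0.7, 0.5, -0.2]
grip_width: 0.993
time_s: 3.43
eef_pos: [591.5, 166.3, 38.3]
ee_rot: [0.029, -0.028, 0.707, -0.706]
force: [-1.2, 0.6, 6.2]
grip_width: 0.364
  opt 1 [ 0.      0.     -0.0016]
  opt -1 [-0.0025 -3.1416 -0.0001]
pos [591.4569 166.3187  38.3475] axes x [-0.9967 -0.0811 -0.0016] z [ 0.0811 -0.9967 -0.    ]
shift cm [0.0483 0.1347 0.0281] rot [ 0.      0.     -0.0016] j [0.0837 0.7062 1.4164 0.     1.0174 1.5732] t 3.4333 w 0.364041242640379 F [-1.1871  0.5919  6.2355]
```

```bash
python3 -m inch '[0,-1,0,0,0,0,0,-3,0,0,0,0,0,-6,0,0,0,0,0,-8,0,0,0,0,0,-8,0,0,0,0]' 1 60 && python3 - <<'E'
from h import *
im=ctrl.capture('scene');cv2.imwrite('pics/s2.png',im[:,:,::-1])
cv2.imwrite('pics/c2.png',cv2.resize(im[100:300,70:330],None,fx=3,fy=3)[:,:,::-1])
from plan import plan
p=np.load('slicer.npy')+[1,0,0]
t=slic(p,[-165,0,0])[0];print(t);plan((t[0],t[1],110))
E
```

```text
time_s: 3.85
eef_pos: [592.8, 166.5, 122.4]
ee_rot: [0.031, -0.026, 0.707, -0.706]
force: [-0.5, 0.4, -1.1]
grip_width: 0.36
[532.2749   0.1101   0.    ]
pos [591.8295 166.3641 119.6182] axes x [-0.9967 -0.0811 -0.0041] z [ 0.0811 -0.9967 -0.    ]
shift cm [ 7.2888  0.931  16.0874] rot [0. 0. 0.] j [0.0837 0.6055 1.3555 0.     1.1765 1.5732] t 3.9 w 0.3539156208570922 F [-0.7187  0.1022 -2.5368]
```

View pics/c2.png

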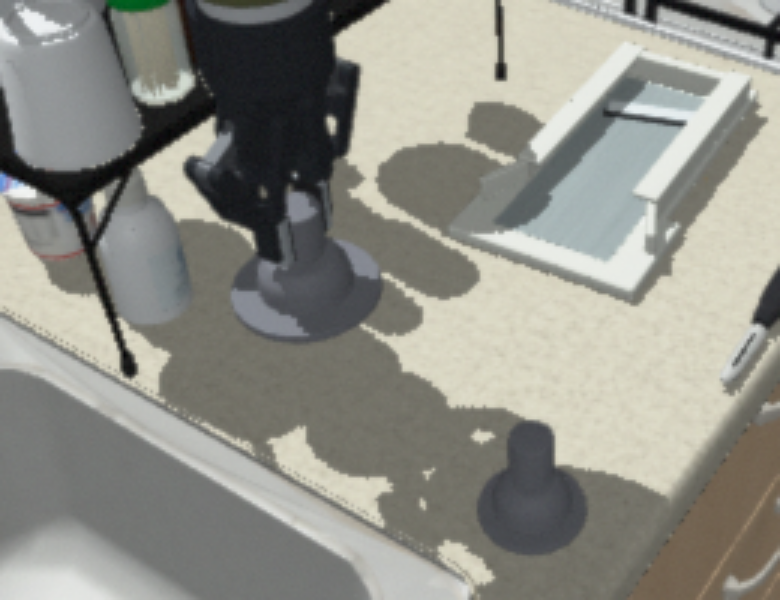

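```bash
cat > ov.py <<'E'
from h import *
import sys
# ov.py infile out camera x y z  crop x0 y0 w h s dx dy
def ov(inf,out,n,c,crop,s,d=(0,0),slicer=False):
    im=cv2.imread(inf);x0,y0,w,h=crop;im=cv2.resize(im[y0:y0+h,x0:x0+w],None,fx=s,fy=s,interpolation=cv2.INTER_CUBIC)
    def dr(P,col):cv2.polylines(im,[np.round((proj(n,P)+d-[x0,y0])*s).astype(int)],False,col,1)
    for r,z,col in((48,0,(0,0,255)),(48,7,(0,0,255)),(31,32,(255,0,0)),(16,70,(0,255,0))):dr(circ(c,r,c[2]+z),col)
    if slicer:
        p=np.load('slicer.npy')
        for P in([(-70,40,35),(130,40,35)],[(-70,-40,35),(130,-40,35)],[(-150,-80,12),(-150,80,12)]):dr(slic(p,P),(0,255,255))
    cv2.imwrite(out,im)
E
python3 - <<'E'
from ov import *
ov('pics/s2.png','pics/c2o.png','scene',(591.8,166.4,82),(120,130,130,110),6,(1.5,1.3))
E
```

```text
(no output)
```

View pics/c2o.png

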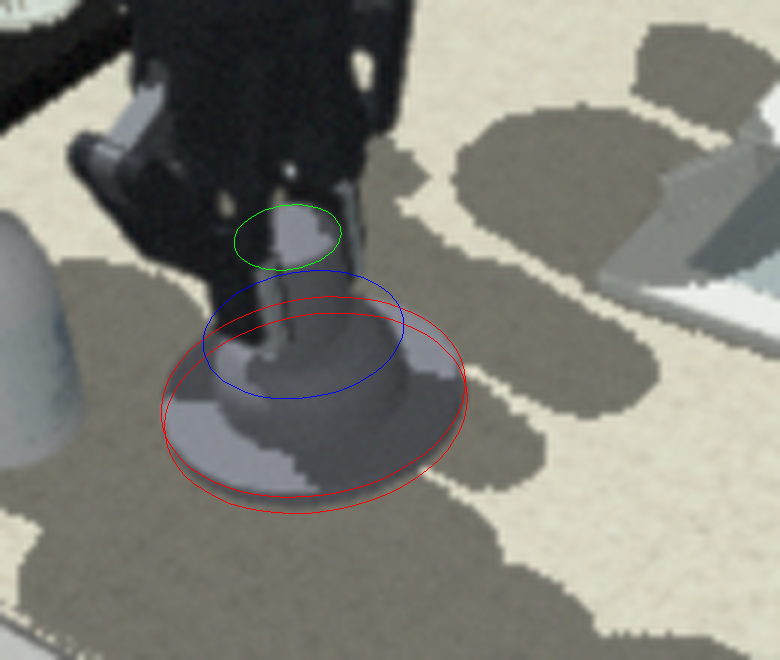

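```bash
python3 - <<'E'
from h import *
from plan import plan
p=np.load('slicer.npy')+[1,0,0]
for x in(-125,-70,67):
  t=slic(p,[x,0,0])[0];print(x,t);plan((t[0],t[1],100))
E
```

```text
-125 [535.5191 -39.7582   0.    ]
pos [591.8295 166.3641 119.6182] axes x [-0.9967 -0.0811 -0.0041] z [ 0.0811 -0.9967 -0.    ]
shift cm [ 7.2931  1.9308 20.0874] rot [0. 0. 0.] j [0.0837 0.6055 1.3555 0.     1.1765 1.5732] t 3.9 w 0.3539156208570922 F [-0.7187  0.1022 -2.5368]
-70 [539.9798 -94.577    0.    ]
pos [591.8295 166.3641 119.6182] axes x [-0.9967 -0.0811 -0.0041] z [ 0.0811 -0.9967 -0.    ]
shift cm [ 7.2933  1.9306 25.5874] rot [0. 0. 0.] j [0.0837 0.6055 1.3555 0.     1.1765 1.5732] t 3.9 w 0.3539156208570922 F [-0.7187  0.1022 -2.5368]
67 [ 551.0909 -231.1257    0.    ]
pos [591.8295 166.3641 119.6182] axes x [-0.9967 -0.0811 -0.0041] z [ 0.0811 -0.9967 -0.    ]
shift cm [ 7.2938  1.9301 39.2874] rot [0. 0. 0.] j [0.0837 0.6055 1.3555 0.     1.1765 1.5732] t 3.9 w 0.3539156208570922 F [-0.7187  0.1022 -2.5368]
```

```bash
python3 -m inch '[1,0.5,3,0,0,0,3,1,7,0,0,0,5,1.5,11,0,0,0,7,1.9,15,0,0,0,7.3,1.9,18,0,0,0,7.3,1.9,20,0,0,0,7.3,1.9,20,0,0,0,7.3,1.9,20,0,0,0]' && python3 - <<'E'
from ov import *
from plan import plan
im=ctrl.capture('scene');cv2.imwrite('pics/s3.png',im[:,:,::-1])
im=ctrl.capture('top');cv2.imwrite('pics/t3.png',im[:,:,::-1])
e=ctrl.sense()['eef_pos'];c=(e[0],e[1],e[2]-37.6)
ov('pics/s3.png','pics/c3.png','scene',c,(170,80,150,130),5,(1.5,1.3),True)
ov('pics/t3.png','pics/d3.png','top',c,(210,110,220,140),3.6,(0,0),True)
p=np.load('slicer.npy')+[1,0,0]
t=slic(p,[-125,0,0])[0];plan((t[0],t[1],54),-1.4896)
E
```

```text
time_s: 4.57
eef_pos: [533.8, -39.6, 97.3]
ee_rot: [0.027, -0.029, 0.707, -0.706]
force: [-0.7, 0.1, -2.0]
grip_width: 0.357
  opt 1 [0.0008 0.0006 0.0015]
  opt -1 [ 0.0024 -3.141  -0.0013]
pos [533.9642 -38.0944  97.5545] axes x [-0.9967 -0.0817  0.0015] z [ 0.0817 -0.9967 -0.0008]
shift cm [-0.1479  4.3551  0.182 ] rot [0.0008 0.0006 0.0015] j [-0.2903  0.4788  1.6326  0.0002  1.0319  1.1985] t 4.6667 w 0.3559963083057164 F [ 0.0811 -0.968  -1.3829]
```

View pics/c3.png

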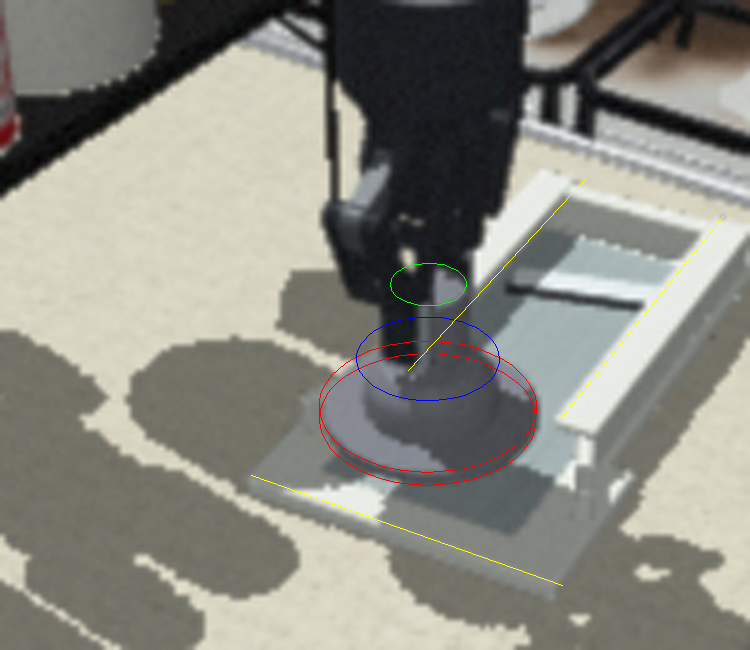

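View pics/d3.png

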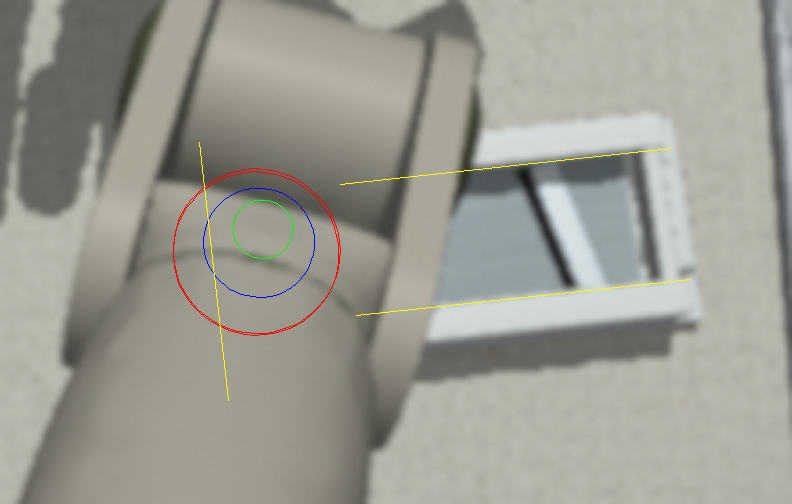

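```bash
python3 -m inch '[-0.1,2,0.2,0,0,0.001,-0.1,3,0.2,0,0,0.001,-0.1,4,0.2,0,0,0.001,-0.1,4.2,0.2,0,0,0.001,-0.1,4.2,0.2,0,0,0.001,-0.1,4.2,0.2,0,0,0.001]' && python3 - <<'E'
from ov import *
from plan import plan
im=ctrl.capture('scene');cv2.imwrite('pics/s4.png',im[:,:,::-1])
e=ctrl.sense()['eef_pos'];c=(e[0],e[1],e[2]-37.6)
ov('pics/s4.png','pics/c4.png','scene',c,(170,80,150,130),5,(1.5,1.3),True)
p=np.load('slicer.npy')+[1,0,0]
t=slic(p,[-70,0,0])[0];plan((t[0],t[1],54),-1.4896)
E
```

```text
time_s: 5.17
eef_pos: [535.8, -40.7, 56.6]
ee_rot: [-0.029, 0.028, -0.707, 0.707]
force: [-0.1, 0.1, -1.4]
grip_width: 0.36
  opt 1 [-0.0003  0.0003 -0.0018]
  opt -1 [-0.0028 -3.1413  0.0005]
pos [535.8965 -40.8193  56.8206] axes x [-0.9967 -0.0814 -0.0018] z [ 0.0814 -0.9967  0.0003]
shift cm [0.0313 0.2836 5.3911] rot [-0.0003  0.0003 -0.0018] j [-0.2943  0.5405  1.6596  0.0005  0.9397  1.1947] t 5.2167 w 0.3561659869348022 F [-0.0402 -0.5594 -0.9668]
```

View pics/c4.png

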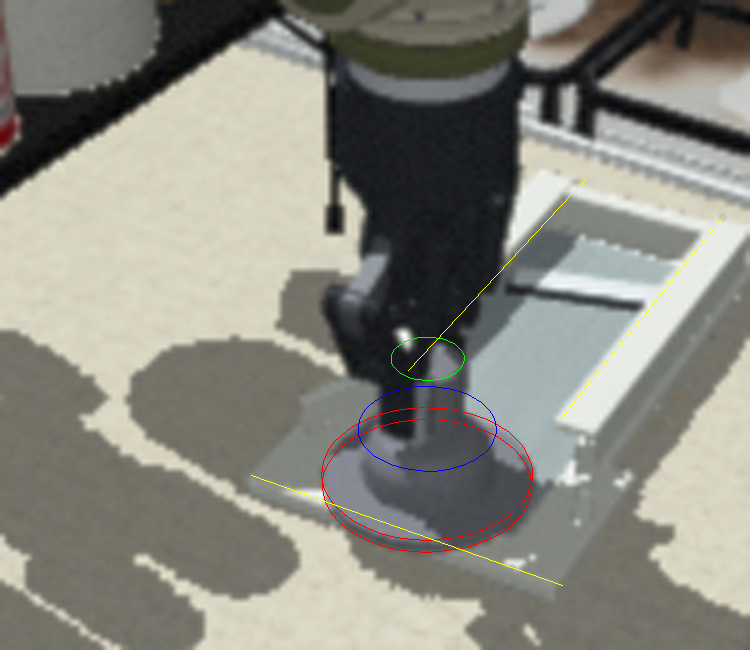

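```bash
python3 -m inch '[0,0.35,0,0,0,0,0,0.35,1,0,0,0,0,0.35,2,0,0,0,0,0.35,3,0,0,0,0,0.35,4,0,0,0,0,0.35,5,0,0,0,0,0.35,5.4,0,0,0,0,0.35,5.4,0,0,0]' && python3 - <<'E'
from plan import *
p=np.load('slicer.npy')+[1,0,0]
t=slic(p,[0,0,0])[0];plan((t[0],t[1],53),-1.4896)
E
```

```text
time_s: 5.88
eef_pos: [540.0, -96.0, 52.8]
ee_rot: [-0.029, 0.028, -0.707, 0.707]
force: [-0.1, 0.7, -0.9]
grip_width: 0.357
  opt 1 [-0.0001 -0.0015 -0.0011]
  opt -1 [ 0.0017  3.1401 -0.0002]
pos [540.0043 -96.0061  52.7615] axes x [-0.9968 -0.0796 -0.0011] z [ 0.0796 -0.9968  0.0001]
shift cm [-0.0193 -0.0231  6.8573] rot [-0.0001 -0.0015 -0.0011] j [-0.3898  0.5666  1.627   0.0005  0.9469  1.101 ] t 5.8833 w 0.3570137448540695 F [-0.1365  0.707  -0.9176]
```

No contact forces, and the leading edge is about 48 mm under the lips. I'll check the fit before continuing.

```bash
python3 - <<'E'
from ov import *
im=ctrl.capture('scene');cv2.imwrite('pics/s5.png',im[:,:,::-1])
e=ctrl.sense()['eef_pos'];c=(e[0],e[1],e[2]-37.6)
ov('pics/s5.png','pics/c5.png','scene',c,(190,80,150,120),5,(1.5,1.3),False)
E
```

```text
(no output)
```

View pics/c5.png

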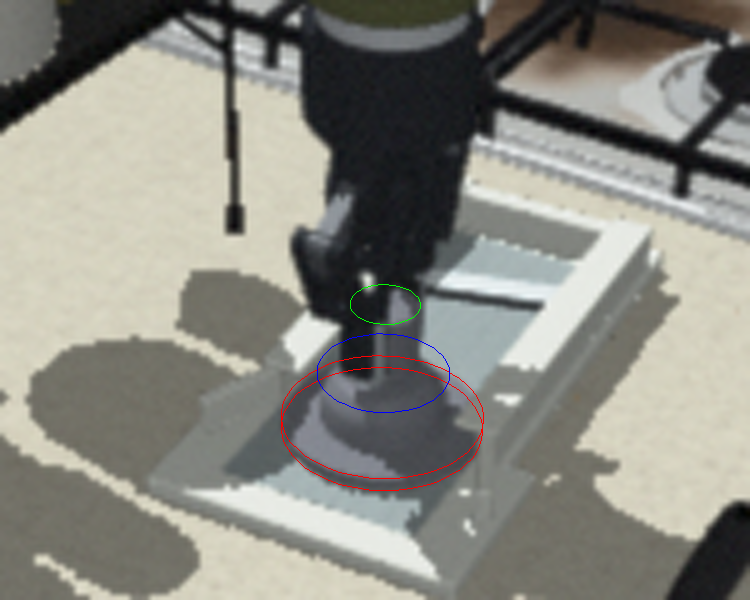

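The brim's front half now sits under the lips and the guard is level, so I'll keep sliding.

```bash
python3 -m inch '[0,0,1.2,0,0,0,0,0,2.6,0,0,0,0,0,4,0,0,0,0,0,5.4,0,0,0,0,0,6.6,0,0,0,0,0,6.8,0,0,0,0,0,6.8,0,0,0]' && python3 - <<'E'
from plan import *
p=np.load('slicer.npy')+[1,0,0]
t=slic(p,[67,0,0])[0];plan((t[0],t[1],53),-1.4896)
E
```

```text
time_s: 6.52
eef_pos: [545.4, -163.6, 52.6]
ee_rot: [0.028, -0.028, 0.707, -0.706]
force: [0.1, -0.1, -2.3]
grip_width: 0.359
  opt 1 [ 0.0001 -0.0015 -0.0009]
  opt -1 [0.0015 3.14   0.0001]
pos [ 545.3959 -163.5799   52.6462] axes x [-0.9968 -0.0796 -0.0009] z [ 0.0796 -0.9968 -0.0001]
shift cm [-0.0303 -0.036   6.7785] rot [ 0.0001 -0.0015 -0.0009] j [-0.4974  0.6043  1.5597  0.0007  0.9769  0.9934] t 6.5167 w 0.35908000901999404 F [ 0.1274 -0.108  -2.2788]
```

```bash
python3 -m inch '[0,0,1.2,0,0,0,0,0,2.6,0,0,0,0,0,4,0,0,0,0,0,5.2,0,0,0,0,0,6,0,0,0,0,0.1,6.3,0,0,0,0,0.2,6.3,0,0,0,0,0.2,6.3,0,0,0]' && python3 -m inch '[0,0,0.2,0,0,0,0,0,0.4,0,0,0,0,0,0.4,0,0,0]'
```

```text
time_s: 7.18
eef_pos: [550.5, -225.2, 50.6]
ee_rot: [0.029, -0.028, 0.707, -0.706]
force: [-0.4, 0.9, -1.7]
grip_width: 0.361
time_s: 7.43
eef_pos: [550.9, -229.0, 50.8]
ee_rot: [0.029, -0.028, 0.707, -0.706]
force: [0.5, 0.4, -1.8]
grip_width: 0.364
```

No stop contact yet, so I'll creep and watch the y force.

```bash
python3 -m inch '[0,0,0.1,0,0,0,0,0,0.2,0,0,0,0,0,0.2,0,0,0]'; python3 -m inch '[0,0,0.1,0,0,0,0,0,0.2,0,0,0,0,0,0.2,0,0,0]'
```

```text
time_s: 7.68
eef_pos: [551.0, -229.4, 50.9]
ee_rot: [0.029, -0.029, 0.708, -0.705]
force: [-1.1, 8.6, 3.8]
grip_width: 0.36
time_s: 7.93
eef_pos: [551.0, -229.8, 51.1]
ee_rot: [0.029, -0.029, 0.709, -0.704]
force: [-1.5, 17.9, 7.7]
grip_width: 0.358
```

```bash
python3 -m inch '[0,0,-0.2,0,0,0,0,0.1,-0.25,0,0,0,0,0.2,-0.25,0,0,0,0,0.2,-0.25,0,0,0]'; python3 -m inch '[0,0.1,0,0,0,0,0,0.1,0,0,0,0]'; python3 - <<'E'
from ov import *
im=ctrl.capture('scene');cv2.imwrite('pics/s6.png',im[:,:,::-1])
e=ctrl.sense()['eef_pos'];c=(e[0],e[1],12)
ov('pics/s6.png','pics/c6.png','scene',c,(200,60,150,120),5,(1.5,1.3),True)
E
```

```text
time_s: 8.27
eef_pos: [551.0, -229.3, 50.5]
ee_rot: [0.029, -0.029, 0.707, -0.706]
force: [-7.2, 10.5, 16.9]
grip_width: 0.357
time_s: 8.43
eef_pos: [551.0, -229.2, 50.4]
ee_rot: [0.029, -0.029, 0.707, -0.706]
force: [-9.2, 11.8, 24.2]
grip_width: 0.358
```

View pics/c6.png

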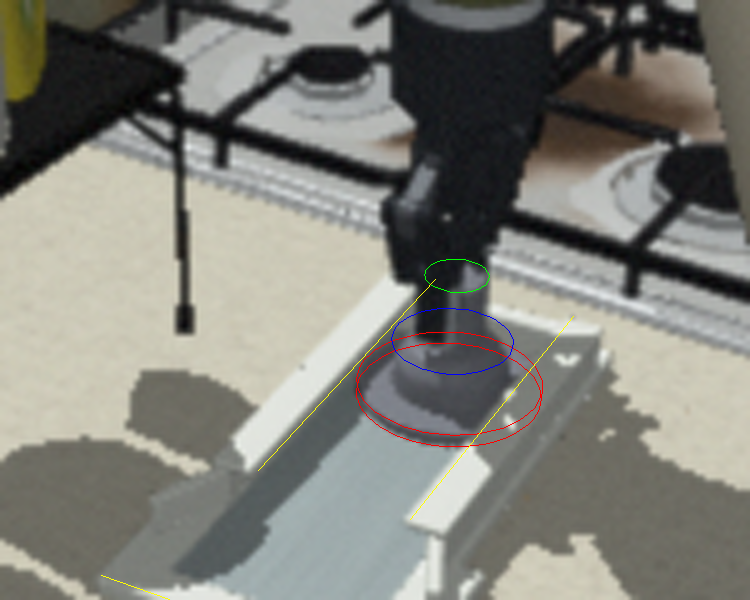

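```bash
python3 -m inch '[0,-0.2,-0.05,0,0,0,0,-0.25,-0.05,0,0,0]'; python3 -m inch '[0,0,0,0,0,0,0,0,0,0,0,0,0,0,0,0,0,0,0,0,0,0,0,0,0,0,0,0,0,0,0,0,0,0,0,0]' -1; python3 -m inch '[0,-1,0,0,0,0,0,-4,0,0,0,0,0,-7,0,0,0,0,0,-9,0,0,0,0,0,-9,0,0,0,0]'; python3 plan.py '(430,-350,250)'
```

```text
time_s: 8.65
eef_pos: [551.0, -229.3, 50.7]
ee_rot: [0.029, -0.028, 0.707, -0.706]
force: [-0.8, 6.8, 1.7]
grip_width: 0.359
time_s: 9.15
eef_pos: [551.0, -230.5, 50.3]
ee_rot: [-0.029, 0.028, -0.706, 0.707]
force: [-0.3, -0.7, -0.7]
grip_width: 1.0
time_s: 9.57
eef_pos: [552.6, -231.4, 145.8]
ee_rot: [-0.032, 0.026, -0.705, 0.708]
force: [0.9, -0.4, 0.3]
grip_width: 0.996
pos [ 552.5908 -231.421   145.8234] axes x [-0.9967 -0.0812 -0.0077] z [ 0.0812 -0.9967  0.0054]
shift cm [ 13.1008 -10.4603  10.8799] rot [0. 0. 0.] j [-0.5922  0.5428  1.3865  0.0006  1.2028  0.8971] t 9.5667 w 0.9961708532719952 F [ 0.8804 -0.4141  0.2837]
```

```bash
python3 -m inch '[0,-4,0,0,0,0,2,-7,2,0,0,0,5,-9,5,0,0,0,9,-9,9,0,0,0,13,-9,13,0,0,0,16,-9,17,0,0,0,18,-9,18,0,0,0,18,-9,18,0,0,0]'; python3 -m inch '[4,0,0,0,0,0,8,0,0,0,0,0,12,0,0,0,0,0,12,0,0,0,0,0]'; python3 - <<'E'
from ov import *
im=ctrl.capture('scene');cv2.imwrite('pics/s7.png',im[:,:,::-1])
im=ctrl.capture('top');cv2.imwrite('pics/t7.png',im[:,:,::-1])
p=np.load('slicer.npy')+[1,0,0];c=slic(p,[67,0,12])[0]
ov('pics/s7.png','pics/c7.png','scene',c,(200,60,150,120),5,(1.5,1.3))
ov('pics/t7.png','pics/d7.png','top',c,(140,130,280,140),2.85)
for n in('scene','top'):
  for t in('guard','small_guard'):print(n,t,ctrl.search_frame(t,n)[:2])
E
```

```text
time_s: 10.23
eef_pos: [383.0, -427.0, 230.0]
ee_rot: [-0.028, 0.028, -0.706, 0.707]
force: [-0.2, -0.2, -0.2]
grip_width: 1.003
time_s: 10.57
eef_pos: [261.4, -434.6, 230.1]
ee_rot: [0.027, -0.027, 0.707, -0.706]
force: [0.4, 0.5, -0.1]
grip_width: 1.002
scene guard [{'uv': [291.0, 132.2], 'score': 0.69}]
scene small_guard [{'uv': [247.2, 266.1], 'score': 0.95}]
top guard [{'uv': [364.0, 171.6], 'score': 0.9}]
top small_guard [{'uv': [180.7, 245.8], 'score': 0.98}]
```

View pics/c7.png

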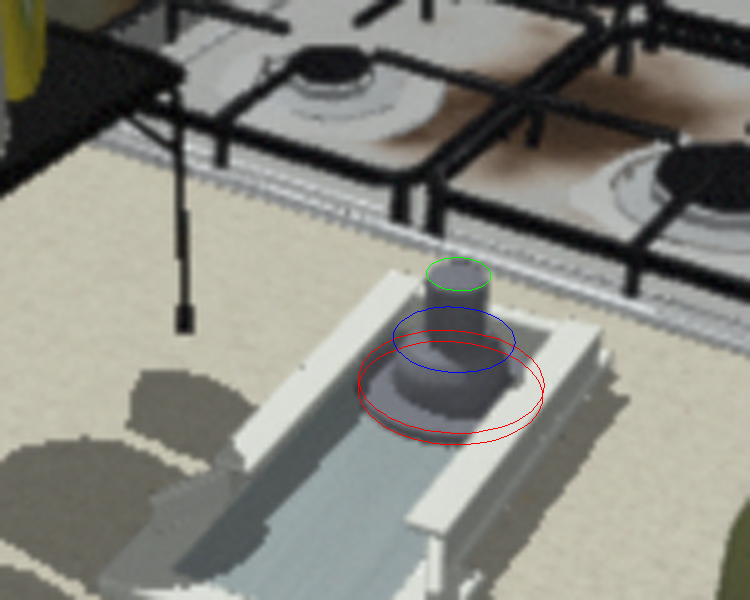

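View pics/d7.png

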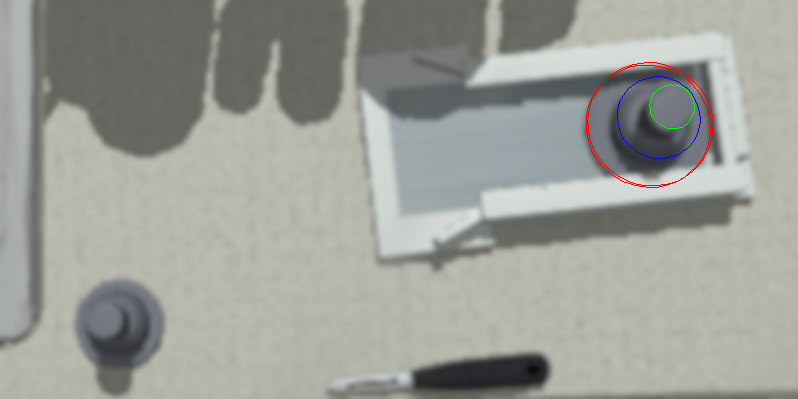

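```bash
python3 - <<'E'
import cv2,numpy as np
a=[cv2.resize(cv2.imread(f)[135:205,330:410],None,fx=5,fy=5,interpolation=cv2.INTER_CUBIC) for f in('pics/top0.png','pics/t7.png')]
cv2.imwrite('pics/e7.png',np.hstack(a))
E
```

```text
(no output)
```

View pics/e7.png

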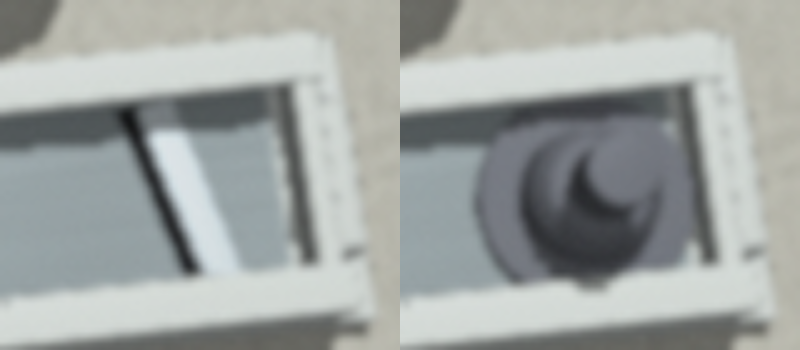

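```bash
python3 -c "
from rig import ctrl
print(ctrl.finish_job(), ctrl.sense()['time_s'])"
```

```text
the job is handed in; nothing more can be done
the job is handed in; nothing more can be done
```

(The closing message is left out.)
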